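Shut and lock the repair-corner gate

TASK

Swing the small steel gate fully shut so that its upright pin stands beside the matching pin on the latch post, then slip the loose steel locking collar down over both pin tops together, keeping hold of it until it sits flat and fully down on the ledges below the pins. Leave the gate shut with the collar round both pins, and do not disturb the binoculars, the bridge hinge and the porcelain cup inside the fence or the focusing wheel on the counter.

Things in the scene. Friction and masses are not known exactly. Their poses are not given: they have to be found in the camera images.
- pen: Fixed low fence of steel bars. Origin on the counter under the lock point (midway between latch-post pin and shut gate's pin). +x into the fenced area, +y along the shut gate to its hinge, z up. Front (x = 0): gate from y = 0 to 160 mm, fixed barred panel from y = -12 to -210 mm; it reaches back to x = 230 mm. Rails 8 mm thick, centres 30 and 85 mm high; corner posts 100 mm high, 12 mm thick.
- lock_seat (a point): Lock point on the fence, level with the ledge tops, 95 mm above the counter, midway between the two pins when shut: the seated collar's underside centre lies here. The latch-post pin stands 6 mm from it along the pen's -y: 11 mm thick, 34 mm tall, top 10 mm tapered to 6 mm, on a ledge 36 mm (x) by 23 mm (y), 8 mm thick.
- gate (a joint): Angle of the gate about its vertical hinge, rad: 0 = fully shut against its stop, growing as the free end swings out towards the robot (the pen's -x side, clockwise seen from above); at most 1.4. It stays where it is left; light friction (about 1 N at the free end).
- gate_hinge (a point): Point on the gate's hinge axis, 85 mm above the counter (height of the top rail's centre), 160 mm along the pen's +y from the lock point.
- gate_pin (a point): Foot of the upright pin at the gate's free end, 154 mm from the hinge axis, 95 mm above the counter, on a ledge 36 x 23 x 8 mm. The pin matches the latch-post pin (11 mm thick, 34 mm tall, tapered top). Shut, the pins stand 12 mm apart between centres, 23 mm over both. The gate is a barred frame in line with hinge and pin: rails 8 mm thick, centres 30 and 85 mm high; bars 5 mm.
- collar: Loose plain steel locking collar, a thick-walled tube standing on its end on the counter: outer diameter 44 mm, bore 27 mm right through, 30 mm tall, about 0.2 kg. Origin at the centre of its underside, z along its bore.
- wheel: Bystander: anodised focusing wheel with a milled rim and a small solid boss on top, no bore; diameter 38 mm, 20 mm tall in all, lying flat on the counter outside the fence. Origin at the centre of its underside.
- binoculars: Bystander: ship's binoculars lying flat inside the fence, about 150 x 150 x 65 mm, 0.85 kg. Origin at the centre of the underside.
- bridge: Bystander: bright metal bridge hinge inside the fence, about 55 x 84 x 17 mm. Origin at the centre of the underside.
- cup: Bystander: porcelain lens-testing cup inside the fence, 60 mm across the rim, 50 mm tall. Origin at the centre of the underside.
Not all that is in view belongs to the job. Leave any orange or yellow look-alike of the collar alone.

How it is judged:
On the way, in this order (a step that is already met when the one before it is completed fails the run):
1. the gate is swung fully shut (within 0.05 rad of its stop) (value of joint gate below 0.05 rad), for 0.2 s.
2. the collar, still held by the fingers, is down round both pins (underside within 5 mm of the ledges) (horizontal distance between collar and lock_seat below 0.009 m and z of collar in the frame of lock_seat between -0.004 and 0.005 m and horizontal distance between collar and gate_pin below 0.0095 m and angle between collar's own z axis and vertical below 0.1 rad and contact force between the fingers and collar above 0.5 N), for 0.1 s.
At the end, for the whole second after the job is handed in: The gate is shut (within 0.08 rad); the collar rests level (within 0.1 rad) round both pins, its centre within 9 mm of the lock point and 9.5 mm of the gate pin's axis, its underside within 5 mm of the ledges; it is released and at rest (horizontal distance between collar and lock_seat below 0.009 m and z of collar in the frame of lock_seat between -0.004 and 0.005 m and horizontal distance between collar and gate_pin below 0.0095 m and angle between collar's own z axis and vertical below 0.1 rad and value of joint gate below 0.08 rad and linear speed of collar below 0.02 m/s and contact force between the fingers and collar below 0.1 N); the robot touches nothing.
It fails at once if the binoculars is moved more than 15 mm or tipped (distance of binoculars from where it was at the start of the episode above 0.015 m or angle between binoculars's own z axis and vertical above 0.3 rad).
It fails at once if the bridge hinge is moved more than 15 mm or tipped (distance of bridge from where it was at the start of the episode above 0.015 m or angle between bridge's own z axis and vertical above 0.3 rad).
It fails at once if the cup is moved more than 15 mm or tipped (distance of cup from where it was at the start of the episode above 0.015 m or angle between cup's own z axis and vertical above 0.3 rad).
It fails at once if the focusing wheel is moved more than 15 mm or tipped (distance of wheel from where it was at the start of the episode above 0.015 m or angle between wheel's own z axis and vertical above 0.3 rad).
It also fails if it takes over 56 s, if anything falls off the work surface, if the arm or the gripper's body presses on something with over 40 N, if the wrist force passes 120 N, or if a joint passes its speed limit or range.

ROBOT

A 7-joint arm with a two-finger parallel gripper is mounted at the origin on the work surface. World frame = base frame: x ahead of the robot, y to its left, z up, the work surface at z = 0. Lengths are in m, angles in rad, forces in N, time in s.
With the tool pointing down it reaches from about 0.4 to 0.9 m from the base axis. Payload 5.5 kg.
Tool frame: the origin (TCP) lies midway between the tips of the shut fingers; the grasp point (between the pads) lies 19 mm behind it (manip.grip_depth is the distance from the TCP to the grasp point, in m); z points along the fingers, y is the line along which they close (so a half turn about z gives the same grasp; the last joint's range is limited). The gripper opens to 92 mm and grips with 3 to 60 N. Pads are 19 mm wide; open, the fingers measure 130 mm over their backs; the gripper's body (75 mm by 190 mm) begins 47 mm behind the grasp point.
Start: joints at [1.564, 0.501, -0.427, 1.55, 0.221, 1.138, -0.21], TCP at [0.173, -0.626, 0.227] pointing down, gripper open.
Joint ranges: [-2.88, 2.88], [-0.31, 2.03], [-1.54, 1.56], [0.2, 2.42], [-1.41, 4.55], [0.19, 2.02], [-2.57, 2.57]. Speed limits (rad/s): [2.57, 2.57, 3.14, 3.14, 3.14, 3.14, 3.14].

INTERFACE

Orientations are given as a unit quaternion [x, y, z, w].
In Python, from bench import manip, effector, viewer gives the robot as it stands. Calls block until the motion is done:
- manip.move_pose(position, orientation): joint-space move of the TCP to a pose.
- manip.servo_line(position, ori=None, vel=0.15): straight line of the TCP; ori=None keeps the orientation; vel is the mean speed in m/s.
- manip.movej(angles): joint-space move.
- effector.open_jaws() and effector.close(f_grip=None): open the fingers fully, or close them until they stop; f_grip is the grip in N (None keeps the last).
- manip.sleep(seconds).
- manip.solve_ik(position, orientation): joint angles nearest the present ones, or None.
- viewer.get_image(name): name is "side" or "top" or "wrist"; returns the picture (384x512x3 uint8, red, green, blue); there is no depth.
- viewer.get_calibration(name): a dict with "vfov" (degrees; the focal length in pixels is half the picture's height over the tangent of half this angle, whatever the lens; pixels are square), "cx", "cy" (the principal point, pixels), "eye" and "attitude" of the camera in the world. Camera axes: x right, y down, z forward; pixel columns grow to the right and rows downward; lengths in m; the calibration is good to about 2 mm. A picture is of the moment at which its call begins: read the wrist's pose just before it. get_calibration takes no time and is no camera call; for the wrist camera it gives the pose at the moment of the call.
A pose or a line that the arm cannot do raises manip.PlanningError and nothing moves.
- manip.hand_in(): hands the job in; it is judged then, once.
Readings, each from a call of its own:
- manip.current_clock(): time.
- manip.current_q(): joint angles.
- manip.current_joint_velocities(): joint speeds.
- manip.current_tau(): joint torques, N m.
- manip.current_tool_pos(): TCP position.
- manip.current_tcp_rot(): TCP orientation.
- manip.current_force(): force on the tool from outside, world axes, zero at the start.
- manip.current_wrist_torque(): the same for the moment, N m.
- manip.current_finger_gap(): finger opening in m.
- manip.current_gripper_force(): force on a finger pad.
Only numpy, scipy, OpenCV 4.12 (cv2) and the standard library are available. Lean on these libraries where they do the work, as an engineer would, in place of code of your own. Each camera call takes 0.05 s, during which the arm holds its last target. There are 200 camera calls.

## Working session

There is one attempt and no reset: what is moved stays moved. The work goes in short steps, each a Python script; the robot and the scene stay as the last script left them, time stands still between calls to the robot, and variables do not carry over. Pictures are saved under pics/ and viewed, at most 10 in all, crops included, and the job is handed in when it is done.

```bash
ls; mkdir -p pics
python3 - <<'E'
from bench import manip, effector, viewer
import cv2,numpy as np
for n in ["side","top","wrist"]:
    c=viewer.get_calibration(n); print(n,c)
    cv2.imwrite(f"pics/{n}0.png",cv2.cvtColor(viewer.get_image(n),cv2.COLOR_RGB2BGR))
a=[cv2.imread(f"pics/{n}0.png") for n in ["top","side"]]
print(manip.current_clock(), manip.current_tcp_rot())
E
```

```text
pics
side {'vfov': 50.23587954699604, 'cx': 249.03754566783547, 'cy': 197.6096340555768, 'eye': array([ 0.44936484, -0.89206762,  0.68409208]), 'attitude': array([ 0.87913167, -0.07591249,  0.03571727, -0.46913653])}
top {'vfov': 54.20397192461854, 'cx': 250.17677581572457, 'cy': 194.18451165227162, 'eye': array([ 0.43085818, -0.01966333,  0.90276424]), 'attitude': array([-0.6884832 ,  0.71814454, -0.07243697,  0.07079682])}
wrist {'vfov': 61.43912583004209, 'cx': 252.847574515952, 'cy': 192.8697455616172, 'eye': array([ 0.23718381, -0.60790946,  0.38357911]), 'attitude': array([ 0.78959389, -0.60072167, -0.07668427,  0.09896708])}
0.15 [ 9.90914140e-01  1.34493859e-01 -6.67186355e-05 -7.51517133e-04]
```

View pics/top0.png

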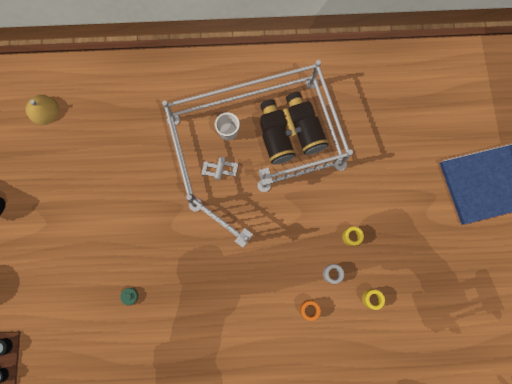

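View pics/side0.png

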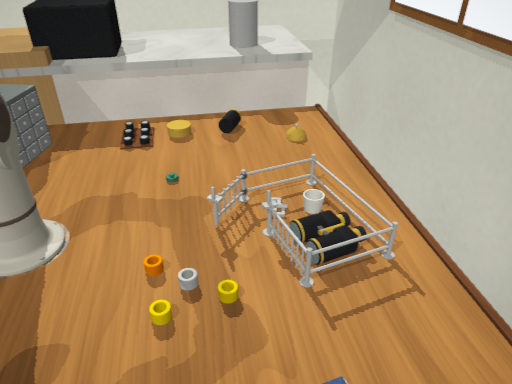

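The top view shows the gate hinge near (193,203), the gate's free end near (244,238), the latch post near (264,182), the grey collar at (334,274) and the green wheel at (129,296). I'll zoom in on the pins.

```bash
python3 - <<'E'
import cv2,numpy as np
t=cv2.imread("pics/top0.png");s=cv2.imread("pics/side0.png")
a=cv2.resize(t[150:290,150:360],None,fx=3.8,fy=3.8,interpolation=cv2.INTER_CUBIC)
cv2.imwrite("pics/c_top.png",a)
b=cv2.resize(s[150:300,150:350],None,fx=3.9,fy=3.9,interpolation=cv2.INTER_CUBIC)
cv2.imwrite("pics/c_side.png",b)
E
cat > h.py <<'E'
import numpy as np, cv2
from scipy.spatial.transform import Rotation as R
from bench import manip, effector, viewer
def K(c):
    f=192/np.tan(np.radians(c["vfov"]/2)); return f
def ray(c,uv):
    f=K(c); d=np.array([(uv[0]-c["cx"])/f,(uv[1]-c["cy"])/f,1.])
    return np.array(c["eye"]),R.from_quat(c["attitude"]).apply(d)
def onplane(c,uv,z):
    e,d=ray(c,uv); return e+d*(z-e[2])/d[2]
def proj(c,p):
    q=R.from_quat(c["attitude"]).inv().apply(np.asarray(p)-c["eye"]); f=K(c)
    return np.array([c["cx"]+f*q[...,0]/q[...,2],c["cy"]+f*q[...,1]/q[...,2]]).T
def tri(obs):
    A=np.zeros((3,3));b=np.zeros(3)
    for c,uv in obs:
        e,d=ray(c,uv);d=d/np.linalg.norm(d);P=np.eye(3)-np.outer(d,d);A+=P;b+=P@e
    return np.linalg.solve(A,b)
def snap(n,name):
    c=viewer.get_calibration(n); im=cv2.cvtColor(viewer.get_image(n),cv2.COLOR_RGB2BGR)
    cv2.imwrite(f"pics/{name}.png",im); return c,im
def down(yaw):  # tool z down, tool y (closing line) at angle yaw from world y
    return (R.from_euler('z',yaw)*R.from_quat([1,0,0,0])).as_quat()
E
```

```text
(no output)
```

View pics/c_top.png

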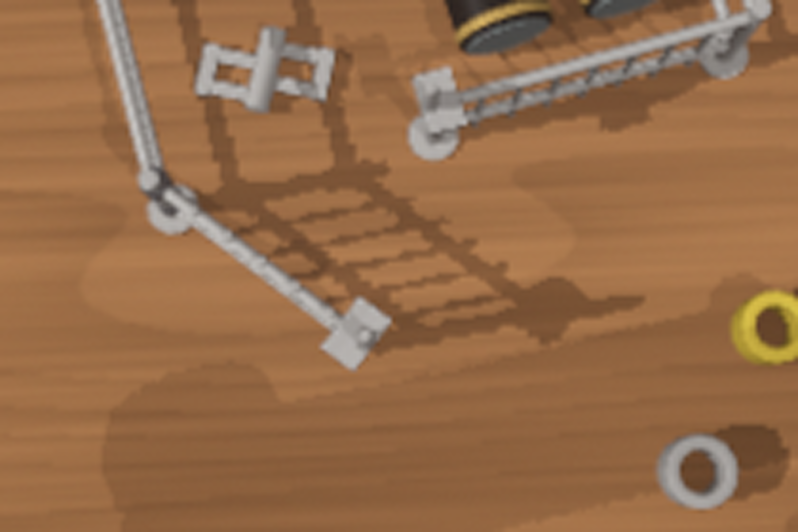

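View pics/c_side.png

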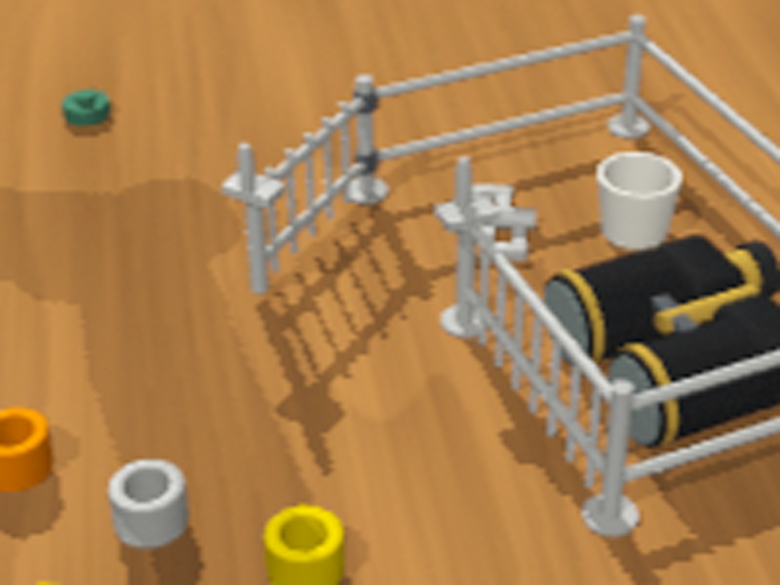

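The crops show the gate pin top at top (246.6,238) and side (212.6,187.7), and the latch pin top at side (268.7,191). The hinge post top is at top (190,197) and side (243.6,170), and the corner post top at top (349.5,152) and side (309,249).

Run:
```python
from h import *
np.set_printoptions(precision=4,suppress=True)
ct=viewer.get_calibration("top");cs=viewer.get_calibration("side")
T=lambda x,y:(150+x/3.8,150+y/3.8); S=lambda x,y:(150+x/3.9,150+y/3.9)
print("gate pin top",tri([(ct,T(367,335)),(cs,S(244,146))]),onplane(ct,T(367,335),.129),onplane(cs,S(244,146),.129))
print("hinge post",tri([(ct,T(152,178)),(cs,S(365,79))]),onplane(ct,T(152,178),.1),onplane(cs,S(365,79),.1))
print("corner",onplane(ct,T(758,8),.1),onplane(cs,S(620,387),.1))
print("back L",onplane(ct,(168,104),.1),onplane(cs,S(637,20),.1),"back R",onplane(ct,(318,65),.1))
print("latch pin side",onplane(cs,S(463,160),.129),"ledge top",onplane(ct,T(437,97),.095))
for n,c in (("top0",ct),("side0",cs)):
    im=cv2.imread(f"pics/{n}.png");hsv=cv2.cvtColor(im,cv2.COLOR_BGR2HSV)
    m=((hsv[...,1]<50)&(hsv[...,2]>60)).astype(np.uint8)
    N,l,st,ce=cv2.connectedComponentsWithStats(m)
    for i in range(1,N):
        x,y,w,h,a=st[i]
        if 80<a<800 and (x>300 if n=="top0" else (x<220 and y>250)): print(n,st[i],(x+w/2-.5,y+h/2-.5),onplane(c,(x+w/2-.5,y+h/2-.5),.03 if n=="top0" else .015))
    g=cv2.inRange(hsv,(70,80,30),(95,255,200));N,l,st,ce=cv2.connectedComponentsWithStats(g);i=1+np.argmax(st[1:,4]);print("wheel",onplane(c,ce[i],.01))
```

```text
gate pin top [ 0.499  -0.0136  0.1288] [ 0.4981 -0.0136  0.129 ] [ 0.4998 -0.0138  0.129 ]
hinge post [0.5967 0.1064 0.1003] [0.5956 0.1064 0.1   ] [0.5979 0.1072 0.1   ]
corner [ 0.6825 -0.2508  0.1   ] [ 0.6834 -0.2527  0.1   ]
back L [0.8155 0.1549 0.1   ] [0.8192 0.1589 0.1   ] back R [ 0.8989 -0.1973  0.1   ]
latch pin side [ 0.636  -0.0556  0.129 ] ledge top [ 0.6378 -0.0597  0.095 ]
top0 [305 144  22  11 117] (np.float64(315.5), np.float64(149.0)) [ 0.7158 -0.1891  0.03  ]
top0 [323 264  21  20 233] (np.float64(333.0), np.float64(273.5)) [ 0.4183 -0.206   0.03  ]
wheel [0.3869 0.2667 0.01  ]
side0 [178 268  20  22 368] (np.float64(187.5), np.float64(278.5)) [ 0.4179 -0.2079  0.015 ]
wheel [0.3875 0.2591 0.01  ]
```

```bash
cat >> h.py <<'E'
H=np.array([.5968,.1067]); C=np.array([.683,-.2515])
yh=(H-C)/np.linalg.norm(H-C); xh=np.array([yh[1],-yh[0]])
L=H-.16*yh; SH=np.arctan2(-yh[1],-yh[0])
def push(th,r,off,z):
    p=SH-th; d=np.array([np.cos(p),np.sin(p)]); o=np.array([np.sin(p),-np.cos(p)])
    return np.r_[H+r*d+off*o,z],down(p+np.pi/2)
E
python3 - <<'E'
from h import *
effector.close(10)
r=.11; a=.92
p,o=push(a,r,.05,.25); manip.move_pose(p,o); print("t",manip.current_clock())
p,o=push(a,r,.05,.075); manip.servo_line(p,o,.25)
f0=manip.current_force(); print(f0)
for th in np.r_[np.arange(.85,0.05,-.12),.05]:
    p,o=push(th,r,.0135,.075); manip.servo_line(p,o,.12)
    print(round(th,2),manip.current_force()-f0)
off=.0135
for i in range(12):
    off-=.001; p,o=push(.03 if i==0 else 0,r,off+(.001 if i==0 else 0),.075); manip.servo_line(p,o,.04)
    f=manip.current_force()-f0; print(i,round(off,4),f)
    if np.linalg.norm(f[:2])>6: break
manip.sleep(.25)
print("t",manip.current_clock()); snap("top","top1"); snap("side","side1")
E
```

```text
t 4.2333
[0.14356027 0.58771302 0.5049351 ]
0.85 [ 0.57248668  0.05511982 -0.32637845]
0.73 [-0.59862885 -0.71194384 -0.00270648]
0.61 [-0.18949402 -0.62466428  0.22348723]
0.49 [-0.30619412  0.20617391 -0.66624647]
0.37 [-0.29276591 -0.50910562 -1.13871166]
0.25 [-0.3929429  -0.32971921 -0.43853686]
0.13 [-0.47121958 -0.27695562 -0.59787613]
0.05 [ 0.21455605 -0.34994995 -0.35736991]
0 0.0125 [-1.42756094 -0.26123477 -0.28754195]
1 0.0115 [-5.8143051  -0.92149538  3.00950764]
2 0.0105 [-9.4523518  -1.87532567  5.63630817]
t 8.4833
```

Run:
```python
from h import *
np.set_printoptions(precision=4,suppress=True)
r=.11
p,o=push(0,r,.05,.075); manip.servo_line(p,o,.2)
p,o=push(0,r,.05,.22); manip.servo_line(p,o,.3)
c=viewer.get_calibration("wrist"); P=np.array(manip.current_tool_pos())
e,d=ray(c,(256,180)); hit=e+d*(.115-e[2])/d[2]
off=hit-P; tgt=np.r_[L-off[:2],.22]; print(P,off,c["eye"]-P,tgt)
manip.servo_line(tgt,o,.3); effector.open_jaws()
print(manip.current_clock(),manip.current_tool_pos(),manip.current_tcp_rot())
c,im=snap("wrist","w1"); print(c, L, proj(c,np.r_[L,.095]))
ct,t=snap("top","top2");cs,s=snap("side","side2")
a=cv2.resize(t[150:220,180:280],(600,420),interpolation=cv2.INTER_CUBIC)
b=cv2.resize(s[160:230,210:310],(600,420),interpolation=cv2.INTER_CUBIC)
cv2.imwrite("pics/m2.png",cv2.resize(np.vstack([a,b]),(428,600)))
```

```text
[ 0.575  -0.0117  0.2209] [ 0.0105  0.0004 -0.1059] [0.0643 0.0161 0.158 ] [ 0.6238 -0.0493  0.22  ]
11.3833 [ 0.6238 -0.0493  0.22  ] [ 0.993   0.1178 -0.     -0.    ]
{'vfov': 61.43912583004209, 'cx': 252.847574515952, 'cy': 192.8697455616172, 'eye': array([ 0.6884, -0.0332,  0.3778]), 'attitude': array([ 0.7793, -0.614 , -0.0777,  0.0982])} [ 0.6342 -0.0489] [255.8667 175.2506]
```

View pics/w1.png

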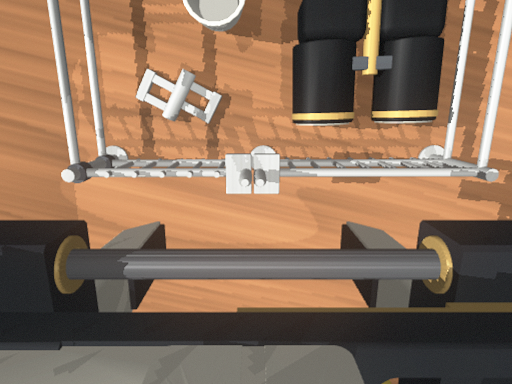

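The wrist view shows the gate shut. The two ledges touch, with the seam near (252,173), and the pin tops are at about (244,180) and (259,180). Next I'll measure this accurately and cross-check it.

Run:
```python
from h import *
np.set_printoptions(precision=4,suppress=True)
c=viewer.get_calibration("wrist")
im=cv2.imread("pics/w1.png"); cr=im[145:205,215:290]
cv2.imwrite("pics/w1c.png",cv2.resize(cr,None,fx=8,fy=8,interpolation=cv2.INTER_CUBIC))
hsv=cv2.cvtColor(im,cv2.COLOR_BGR2HSV); m=((hsv[...,1]<60)&(hsv[...,2]>90)).astype(np.uint8)
m[:,:200]=0;m[:,300:]=0;m[:140]=0;m[210:]=0
m=cv2.morphologyEx(m,cv2.MORPH_OPEN,np.ones((17,17)))
x,y,w,h=cv2.boundingRect(m);print(x,y,w,h); uv=(x+w/2-.5,y+h/2-.5)
q=onplane(c,uv,.095); print("ledge c",q,"L",L,"in pen",(q[:2]-L)@xh,(q[:2]-L)@yh)
for uv in [(75,175),(485,175)]:
    q=onplane(c,uv,.1);print("post",q,(q[:2]-L)@xh,(q[:2]-L)@yh)
```

```text
225 148 55 46
ledge c [ 0.6376 -0.0445  0.095 ] L [ 0.6342 -0.0489] in pen 0.004293937500866509 0.003441000273189938
post [0.5984 0.1054 0.1   ] 0.0012162116701268516 0.15837188636159355
post [ 0.6823 -0.2434  0.1   ] 0.0012233479750812237 -0.2004182696014938
```

View pics/w1c.png

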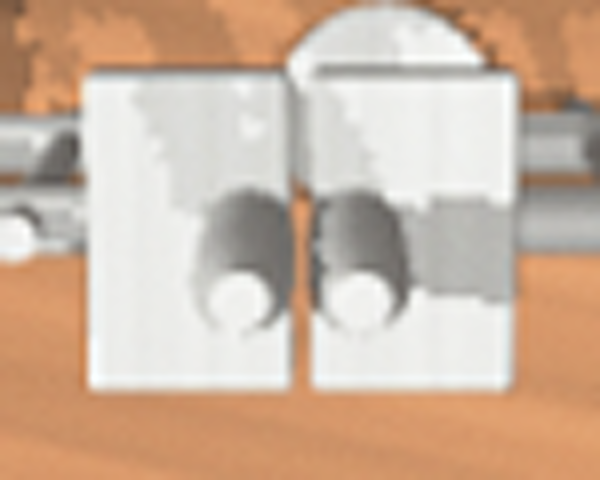

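View pics/m2.png

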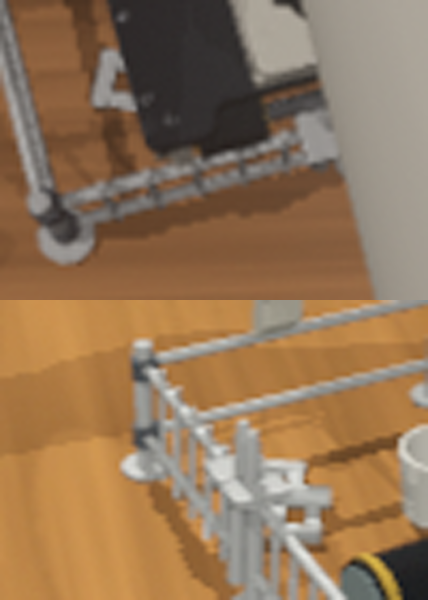

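The crop shows the ledges centred at about (252.2,173.4) and the pin-top midpoint at (252.1,181.7). In the side crop the two pin tops stand side by side at about (267.5,190).

Run:
```python
from h import *
np.set_printoptions(precision=4,suppress=True)
c=viewer.get_calibration("wrist");cs=viewer.get_calibration("side")
for n,q in [("ledge",onplane(c,(252.2,173.4),.095)),("wpins",onplane(c,(252.1,181.7),.129)),("side",onplane(cs,(267.3,189.8),.129)),("tri",tri([(c,(252.1,181.7)),(cs,(267.3,189.8))]))]: print(n,q,(q[:2]-L)@xh,(q[:2]-L)@yh)
for k in (0,1,2):
  print(manip.current_clock())
  break
```

```text
ledge [ 0.6351 -0.0453  0.095 ] 0.0016764399792759288 0.0032649277014667032
wpins [ 0.635  -0.0453  0.129 ] 0.0015994908752904793 0.0032624222820589904
side [ 0.6337 -0.0495  0.129 ] -0.0006879777789192772 -0.000451301424574335
tri [ 0.6345 -0.0455  0.1264] 0.0010594935273274997 0.003247272476587319
11.5333
```

Run:
```python
from h import *
np.set_printoptions(precision=4,suppress=True)
o=manip.current_tcp_rot(); cw=viewer.get_calibration("wrist")
col=np.array([.4181,-.207])
off=np.array([.6238,-.0493])-np.array([.635,-.0453])
manip.servo_line(np.r_[manip.current_tool_pos()[:2],.25],o,.3)
manip.move_pose(np.r_[col+off,.17],o); manip.servo_line(np.r_[col+off,.14],o,.2)
print(manip.current_clock(),manip.current_tool_pos())
c,im=snap("wrist","w2"); print(c["eye"],proj(c,np.r_[col,.03]))
cv2.imwrite("pics/w2c.png",cv2.resize(im[130:230,190:320],None,fx=5,fy=5,interpolation=cv2.INTER_CUBIC))
hsv=cv2.cvtColor(im,cv2.COLOR_BGR2HSV); m=((hsv[...,1]<60)&(hsv[...,2]>60)).astype(np.uint8)
m[:130]=0;m[225:]=0
N,l,st,ce=cv2.connectedComponentsWithStats(m)
for i in range(1,N):
    if st[i,4]>300: print(st[i],ce[i])
```

```text
13.175 [ 0.4075 -0.2097  0.1397]
[ 0.4723 -0.1937  0.2974] [253.7899 177.9005]
[ 228  149   51   53 1625] [253.1502 175.9834]
```

View pics/w2.png

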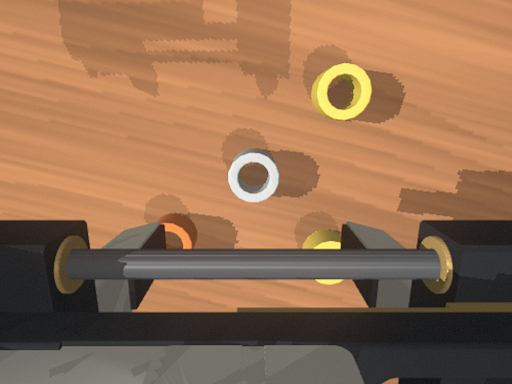

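The wrist view shows the grey collar's top ring centred at about (253.2,177.2), with the look-alikes clear of the finger line. I'll grip and release it once so it is centred at a known TCP, then look again to calibrate the wrist camera.

```bash
cat >> h.py <<'E'
def ring(im):
    hsv=cv2.cvtColor(im,cv2.COLOR_BGR2HSV); m=((hsv[...,1]<60)&(hsv[...,2]>130)).astype(np.uint8)
    m[:130]=0;m[222:]=0;m[:,:180]=0;m[:,330:]=0
    cn,_=cv2.findContours(m,cv2.RETR_EXTERNAL,cv2.CHAIN_APPROX_NONE)
    return cv2.fitEllipse(max(cn,key=cv2.contourArea))
E
python3 - <<'E'
from h import *
np.set_printoptions(precision=4,suppress=True)
o=manip.current_tcp_rot(); c=viewer.get_calibration("wrist")
e=ring(cv2.imread("pics/w2.png")); print(e)
q=onplane(c,e[0],.03); print("collar",q, manip.current_tool_pos())
z=manip.current_tool_pos()[2]
manip.servo_line(np.r_[q[:2],z],o,.15); manip.servo_line(np.r_[q[:2],.0035],o,.12)
print(manip.current_force())
effector.close(8); print("gap",manip.current_finger_gap()); g=np.array(manip.current_tool_pos()); print(g)
effector.open_jaws(); manip.servo_line(np.r_[q[:2],.14],o,.2)
off=np.array([.6238,-.0493])-np.array([.635,-.0453])
manip.servo_line(np.r_[q[:2]+off,.14],o,.15); manip.sleep(.2)
c,im=snap("wrist","w3"); e=ring(im); k=onplane(c,e[0],.03)
print(e,k,"err in pen",(k-g)[:2]@xh,(k-g)[:2]@yh,manip.current_clock())
E
```

```text
((252.83998107910156, 176.28761291503906), (49.38835525512695, 51.639766693115234), 136.52943420410156)
collar [ 0.4198 -0.2065  0.03  ] [ 0.408  -0.2101  0.1404]
[0.2017 0.0186 1.1692]
gap 0.04314424344716789
[ 0.4198 -0.2065  0.0035]
((251.54823303222656, 177.97569274902344), (49.37636184692383, 51.44169616699219), 136.72079467773438) [ 0.4191 -0.2057  0.03  ] err in pen -0.0005110220362037131 0.0009466222207651407 17.8417
```

Run:
```python
from h import *
np.set_printoptions(precision=4,suppress=True)
o=manip.current_tcp_rot(); by=.00095*yh
k=np.array([.4191,-.2057])-by; T=np.array([.635,-.0453])-by
manip.servo_line(np.r_[k,.14],o,.15); manip.servo_line(np.r_[k,.0035],o,.15)
effector.close(25); print("gap",manip.current_finger_gap(),manip.current_tool_pos())
manip.servo_line(np.r_[k,.2],o,.2); manip.move_pose(np.r_[T,.2],o); manip.servo_line(np.r_[T,.142],o,.15); manip.sleep(.2)
f0=np.array(manip.current_force()); print("t",manip.current_clock(),f0,manip.current_finger_gap(),manip.current_gripper_force())
snap("side","s3")
for z in np.arange(.136,.097,-.004):
    manip.servo_line(np.r_[T,z],o,.06); f=manip.current_force()-f0
    print(round(z,4),manip.current_tool_pos(),f)
    if f[2]>12 or np.linalg.norm(f[:2])>15: break
print("t",manip.current_clock())
s=snap("side","s4")[1]; s0=cv2.imread("pics/s3.png")
cv2.imwrite("pics/m4.png",cv2.resize(np.hstack([s0[130:250,210:330],s[130:250,210:330]]),(800,400),interpolation=cv2.INTER_CUBIC))
```

```text
gap 0.042877848030234214 [ 0.4193 -0.2066  0.0035]
t 22.8917 [-0.0685  0.6064 -3.2493] 0.043216731903575396 24.998876131139696
0.136 [ 0.6347 -0.0462  0.1355] [-0.0493 -0.4195  1.2333]
0.132 [ 0.6349 -0.0462  0.1315] [ 0.5781 -0.4346  0.7535]
0.128 [ 0.6349 -0.0462  0.1276] [ 0.0861 -0.774   0.5917]
0.124 [ 0.6349 -0.0462  0.1236] [-0.2078 -0.751   1.1885]
0.12 [ 0.6349 -0.0463  0.1196] [ 0.9131 -0.7206  1.152 ]
0.116 [ 0.6349 -0.0463  0.1156] [ 0.7605 -0.7148  1.094 ]
0.112 [ 0.6349 -0.0462  0.1116] [ 0.5891 -0.4682  1.3194]
0.108 [ 0.6349 -0.0463  0.1076] [ 0.8011 -1.3942  1.4587]
0.104 [ 0.6349 -0.0462  0.1036] [ 0.4928 -1.4197  0.4538]
0.1 [ 0.6349 -0.0462  0.0996] [ 0.3357 -0.3099  0.7938]
t 25.4417
```

Going down was clean, with almost no side force. I'll press gently onto the ledges, then check.

Run:
```python
from h import *
np.set_printoptions(precision=4,suppress=True)
o=manip.current_tcp_rot(); f0=np.array(manip.current_force()); T=np.array([.635,-.0453])-.00095*yh
for z in np.arange(.0992,.0955,-.0006):
    manip.servo_line(np.r_[T,z],o,.03); f=manip.current_force()-f0
    print(round(z,4),manip.current_tool_pos()[2],f)
    if f[2]>5: break
manip.sleep(.3); print(manip.current_gripper_force(),manip.current_clock())
s=snap("side","s5")[1]
cv2.imwrite("pics/m5.png",cv2.resize(s[150:250,210:330],(720,600),interpolation=cv2.INTER_CUBIC))
```

```text
0.0992 0.09920156270553404 [-0.6773 -1.2716 -0.4452]
0.0986 0.09861531106753453 [ 0.3767 -0.8382  0.2443]
0.098 0.09855582060285459 [-2.439  -1.3448  6.3492]
25.002455175854266 26.5417
```

View pics/m5.png

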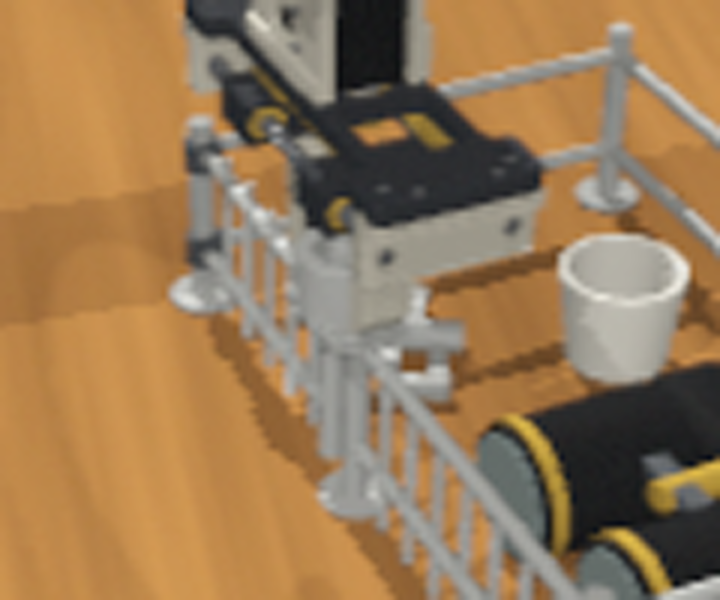

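The collar is seated on the ledges, with contact at the expected height. Next I'll release it, retreat and check with the wrist camera.

Run:
```python
from h import *
np.set_printoptions(precision=4,suppress=True)
o=manip.current_tcp_rot(); T=np.array([.635,-.0453])-.00095*yh
manip.servo_line(np.r_[T,.0986],o,.03)
effector.open_jaws(); manip.servo_line(np.r_[T,.22],o,.12)
manip.servo_line(np.r_[T+np.array([-.0112,-.004]),.22],o,.15); manip.sleep(.3)
c,im=snap("wrist","w6"); print(manip.current_clock(),manip.current_force())
cv2.imwrite("pics/w6c.png",cv2.resize(im[130:220,190:320],(780,540),interpolation=cv2.INTER_CUBIC))
```

```text
29.5333 [-0.2541 -1.5504  0.1644]
```

View pics/w6c.png

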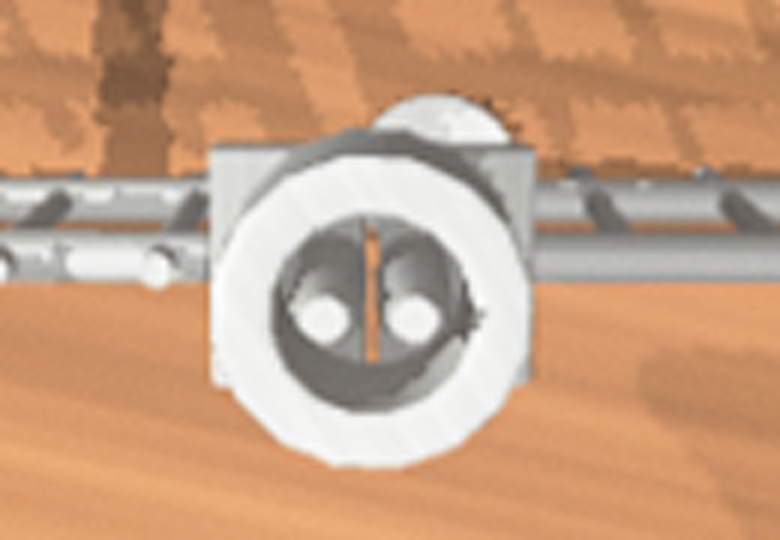

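The crop shows the collar flat around both pins, with the bore centred at about (370,312), the pins on either side and the gate shut.

```bash
python3 -c "
from bench import manip
print(manip.hand_in())"
```

```text
the job is handed in; nothing more can be done
None
```

The gate is shut, the collar sits flat around both pins and is released, and the job was handed in at about 30 s of the 56 s allowed; the hand-in call returned no verdict.

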